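# Load the spring-loaded polishing-bar feeder

### The job

Load the polishing-compound feeder: take the brown bar that lies on the bare grey front part of the bench (not the ones on the dark mat behind) and push it straight down into the feeder, against its spring, until the catches at both ends snap over the top of the bar and hold it down. Then let go; leave the white plaster block where it is.

Things in the scene. Friction and masses are not known exactly. Their poses are not given: they have to be found in the camera images.
- polish_bar: Loose brown bar of polishing compound lying flat, 0.25 kg, 112 long (x) x 46 wide (y) x 33 high (z) mm. Origin: centre of underside. On the bare grey bench to the robot's right (the bars on the dark mat behind are fixed). It fits the feeder either way round, flat, its x along the feeder's x.
- bar_feeder: Fixed feeder, base 230 (x) x 84 x 12 mm. Origin: centre of underside, z up. Shaft open at top, 119 (x) x 56 (y) mm, 4 corner guides 98 mm high, lips above flare out 9 mm up to 107. Long sides open over the middle 86 mm: fingers holding the bar can go down with it. Sprung catch at each end, sloping top at 99, flat underside at 83; the bar pushes them aside, they snap over its top.
- feeder_follower (a joint): Yellow spring plate in the shaft, below the bar. Metres pressed down: 0 = up, plate top 80 mm above bench; stop 0.038, top 42 mm. Force 4.4 N at 0, 12.8 N at the stop. The catches snap when the bar's underside is below 50 mm (about 0.030); press to 0.033-0.037, then let go: the bar rises against the catches, underside at 50 mm, joint 0.030. Not latched: back near 0.
- plaster_block: White plaster block, loose, 78 (x) x 126 (y) x 30 mm, lying flat to the robot's right; leave it alone (too wide for the feeder). Origin: centre of underside.

How it is judged:
By the outcome, as a careful person would: the job done as asked, in the order asked, and still so for the second after the job is handed in, with the robot touching nothing.
It also fails if it takes over 42 s, if anything falls off the work surface, if the arm or the gripper's body presses on something with over 40 N, if the wrist force passes 120 N, or if a joint passes its speed limit or range.

### The arm

A 6-joint arm with a two-finger parallel gripper is mounted at the origin on a cart in front of the work surface, level with it; the furniture and walls round the work are solid. World frame = base frame: x ahead of the robot, y to its left, z up, the work surface at z = 0. Lengths are in m, angles in rad, forces in N, time in s.
With the tool pointing down it reaches from about 0.4 to 0.825 m from the base axis. Payload 7 kg.
Tool frame: the origin (TCP) lies at the centre of the arm's flange, where the gripper is bolted on; the fingertips stand 178 mm ahead of it and the grasp point (between the pads) lies 159 mm ahead of it; z points along the fingers, y is the direction in which the jaws open and shut (so a half turn about z gives the same grasp; the last joint's range is limited). The gripper opens to 88 mm and grips with 3 to 60 N. Pads are 19 mm wide; open, the fingers measure 130 mm over their backs; the gripper's body (78 mm by 193 mm) begins 47 mm behind the grasp point.
Start: joints at [-0.814, 0.359, 0.012, 0, -1.224, -0.288], TCP at [0.305, -0.602, 0.405] pointing down, gripper open.
Joint ranges: [-3.07, 3.07], [-1.43, 2.12], [-1.02, 1.25], [-3.03, 1.67], [-3.05, -0], [-3.03, 3.03]. Speed limits (rad/s): [2.39, 2.39, 3.01, 3.14, 3.14, 3.14].

### API

Orientations are given as [roll, pitch, yaw] about the fixed x, y, z axes, in that order (R = Rz(yaw) Ry(pitch) Rx(roll)).
In Python, from station import arm gives the robot as it stands.
- The arm moves only by the shell command python3 -m handwheel 'ROWS' [OPENING] [FORCE]. ROWS is JSON, a list of rows, each a list of 4 numbers: the shift along the world's x, y, z in cm, then the turn about the world's z in rad. In form: [[dx, dy, dz, yaw], ...]. A call has 1 to 20 rows; each row shifts and turns the commanded pose from where the row before left it; what a row does not reach is not made up. A row lasts 1/10 s, in which the tool goes at most 50 mm and 8.59 degrees, less where a joint would pass 70% of its speed; a pose out of reach is approached as far as the arm can. A call is refused whole if a number of a shift passes 5 or a number of a turn 0.15, either way. A call with a gripper value outside its range is refused whole. OPENING is the closure, from 0 (fully open) to 1 (shut), set as the call begins (- or left out, the last holds). The fingers move at their own pace and stop on an object; FORCE is the grip in N (left out, the last holds). Time passes only in rows, so rows that do not move let the fingers close. It gives the time, the measured TCP pose, the force and the opening at its end, in the units of the state.
- arm.get_state(): the state, without advancing time (a new reading comes with each control period).
- arm.grab_frame(name): name is "scene" or "top"; returns a dict with "image" (400x640x3 uint8, red, green, blue), "depth" (400x640 float32, m along the optical axis (not along the pixel's ray), 0 where there is no reading), "vfov" (degrees; the focal length in pixels is half the picture's height over the tangent of half this angle, whatever the lens; pixels are square), "cx", "cy" (the principal point, pixels), "k1" (the pictures are not rectified: a ray, as slopes to the right and down, at radius r is drawn at 1 + k1 r^2 times it, then the intrinsics apply), "rvec" (rotation vector, rad) and "tvec" (3), from world to camera coordinates, as OpenCV has them. Camera axes: x right, y down, z forward; pixel columns grow to the right and rows downward; lengths in m; the calibration is good to about 2 mm. A picture is of the moment at which its call begins.
- arm.job_done(): hands the job in, once; it reports no verdict.
The state is a dict: "t": time; "q": joint angles; "qd": joint speeds; "joint_efforts": joint torques, N m; "eef_pos": TCP position; "ee_rot": TCP orientation; "force": force on the tool from outside, world axes, zero at the start; "moment": the same for the moment, N m; "width": finger opening in m.
Only numpy, scipy, OpenCV 4.12 (cv2) and the standard library are available. Lean on these libraries where they do the work, as an engineer would, in place of code of your own. Each camera call takes 0.05 s, during which the arm holds its last target.

## Working session

There is one attempt and no reset: what is moved stays moved. The work goes in short steps, Python scripts to look and compute and a shell command to move; the robot and the scene stay as the last step left them, time stands still between calls to the robot, and variables do not carry over. Pictures are saved under pics/ and viewed, and the job is handed in when it is done.

```bash
ls; mkdir -p pics
cat > h.py <<'E'
import numpy as np, cv2
from station import arm
def load(n,f):
    d=arm.grab_frame(n); np.savez(f,**{k:np.asarray(v) for k,v in d.items()}); return d
def K(d):
    h=d['image'].shape[0]; f=h/2/np.tan(np.radians(float(d['vfov']))/2)
    return np.array([[f,0,float(d['cx'])],[0,f,float(d['cy'])],[0,0,1]]),np.array([float(d['k1']),0,0,0])
def world(d,px,z=None):
    px=np.asarray(px,float).reshape(-1,2); k,D=K(d)
    n=cv2.undistortPoints(px.reshape(-1,1,2),k,D).reshape(-1,2)
    R=cv2.Rodrigues(np.asarray(d['rvec'],float).reshape(3))[0]; t=np.asarray(d['tvec'],float).reshape(3)
    r=np.c_[n,np.ones(len(n))]
    C=-R.T@t; rw=r@R
    if z is None:
        dep=d['depth'][px[:,1].astype(int),px[:,0].astype(int)]
        return C+rw*dep[:,None]
    s=(z-C[2])/rw[:,2]; return C+rw*s[:,None]
def cloud(d):
    h,w=d['depth'].shape; u,v=np.meshgrid(np.arange(w),np.arange(h))
    return world(d,np.c_[u.ravel(),v.ravel()]).reshape(h,w,3)
def project(d,P):
    k,D=K(d); return cv2.projectPoints(np.asarray(P,float).reshape(-1,1,3),np.asarray(d['rvec'],float),np.asarray(d['tvec'],float),k,D)[0].reshape(-1,2)
E
python3 - <<'E'
from h import *
for n in("scene","top"):
    d=load(n,n+'0.npz'); cv2.imwrite(f'pics/{n}0.png',d['image'][:,:,::-1])
    print(n,d['vfov'],d['k1'],d['rvec'],d['tvec'])
s=arm.get_state(); print(s)
E
```

```text
pics
scene 43.16660196792802 -0.0064411948538114815 [ 0.67053041 -2.53524124  1.2993315 ] [0.42716583 0.27315982 0.96657667]
top 50.36639373918392 -0.06951757108588197 [ 2.1861124  -2.13092943  0.07276029] [-0.06839446  0.55657023  1.06674736]
{'t': 0.1, 'q': array([-8.13898546e-01,  3.59330114e-01,  1.11920772e-02, -2.81336462e-04,
       -1.22413076e+00, -2.88061621e-01]), 'qd': array([-0.00116895, -0.00256661,  0.00269771,  0.00264658,  0.00096835,
        0.00025846]), 'joint_efforts': array([-4.76956266e-04, -5.84165311e+01,  2.93751258e+01,  7.01552153e+00,
        1.01535057e-02, -4.69321947e-05]), 'eef_pos': array([ 0.30489911, -0.6020356 ,  0.40382959]), 'ee_rot': array([ 3.14010571e+00, -1.64762733e-04, -2.67285215e+00]), 'force': array([-0.27008606, -0.27161896, -0.07378428]), 'moment': array([-0.02378518,  0.01271749,  0.05282742]), 'width': 0.08767500443405081}
```

View pics/scene0.png

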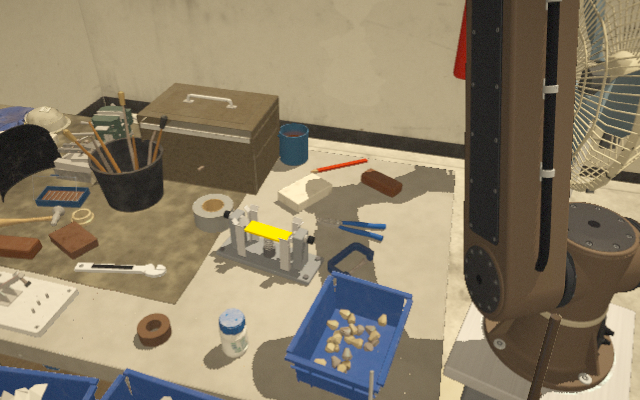

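View pics/top0.png

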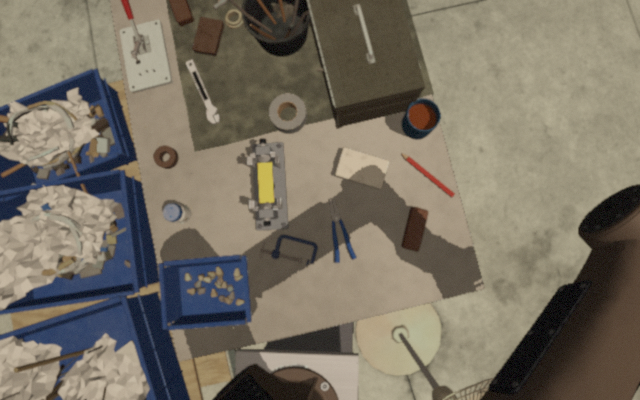

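The top view shows the loose bar at about (415,229), the feeder with its yellow plate at (266,184), and the plaster block at (362,167). The arm is at the lower right, clear of the bar. Next I'll measure.

Run:
```python
from h import *
for n in("top","scene"):
    d=dict(np.load(n+'0.npz')); P=cloud(d); im=d['image'].astype(int)
    hsv=cv2.cvtColor(d['image'],cv2.COLOR_RGB2HSV)
    if n=="top": win=(slice(195,262),slice(392,440))
    else: win=(slice(162,202),slice(352,412))
    Z=P[...,2]
    m=np.zeros(Z.shape,bool); m[win]=True
    mt=m&(abs(Z-0.033)<0.006)&(d['depth']>0)
    print(n,mt.sum(), np.median(Z[mt]))
    pts=P[mt][:,:2].astype(np.float32)
    print(' rect depth',cv2.minAreaRect(pts), pts.mean(0))
    y=(hsv[...,0]>22)&(hsv[...,0]<35)&(hsv[...,1]>180)&(d['depth']>0)
    w=P[y]; w=w[abs(w[:,2]-.08)<.01]; print(' yellow',len(w),np.median(w,0),cv2.minAreaRect(w[:,:2].astype(np.float32)))
    # color-based bar
    if n=="top":
      r=im[...,0];b=im[...,2]
      print(d['image'][215:245:5,395:436:4].tolist())
    # feeder high points
    o=np.median(w,0)
    f=(np.linalg.norm(P[...,:2]-o[:2],axis=2)<.14)&(d['depth']>0)
    for lo,hi in((.006,.018),(.09,.102),(.102,.112)):
        q=P[f&(Z>lo)&(Z<hi)][:,:2].astype(np.float32)
        if len(q)>5: print(' ',lo,hi,len(q),cv2.minAreaRect(q))
    big=cv2.resize(d['image'][(slice(120,240),slice(230,310)) if n=="top" else (slice(190,290),slice(190,330))],None,fx=5,fy=5,interpolation=cv2.INTER_CUBIC)
    cv2.imwrite(f'pics/{n}_feeder.png',big[:,:,::-1])
    big=cv2.resize(d['image'][win],None,fx=8,fy=8,interpolation=cv2.INTER_CUBIC)
    cv2.imwrite(f'pics/{n}_bar.png',big[:,:,::-1])
```

```text
top 728 0.03162414664104729
 rect depth ((0.47519657015800476, -0.29455146193504333), (0.045618604868650436, 0.10901539772748947), 76.43700408935547) [ 0.47571665 -0.29413974]
 yellow 0 [nan nan nan] ((0.0, 0.0), (0.0, 0.0), 0.0)
[[[89, 81, 65], [87, 79, 68], [91, 82, 69], [84, 76, 65], [56, 34, 29], [61, 42, 32], [66, 46, 37], [103, 68, 47], [131, 108, 89], [169, 156, 133], [170, 155, 133]], [[90, 82, 68], [90, 83, 72], [89, 81, 68], [55, 46, 36], [58, 39, 28], [59, 37, 28], [59, 35, 29], [62, 44, 35], [150, 134, 114], [170, 155, 133], [170, 155, 135]], [[90, 81, 68], [92, 84, 72], [95, 86, 74], [47, 29, 23], [59, 39, 21], [62, 43, 34], [57, 34, 26], [60, 41, 27], [168, 153, 133], [168, 151, 131], [168, 154, 133]], [[92, 83, 72], [88, 82, 67], [85, 77, 64], [50, 32, 22], [58, 35, 25], [58, 38, 29], [59, 37, 30], [64, 47, 35], [95, 84, 74], [163, 148, 125], [170, 156, 135]], [[90, 82, 69], [89, 80, 68], [69, 60, 52], [57, 40, 30], [56, 37, 26], [58, 38, 26], [62, 44, 33], [77, 67, 55], [90, 82, 69], [89, 82, 67], [111, 99, 84]], [[89, 82, 69], [89, 80, 67], [46, 35, 28], [59, 37, 30], [61, 42, 32], [58, 39, 29], [65, 47, 39], [89, 81, 69], [90, 80, 70], [93, 83, 71], [89, 81, 67]]]
scene 386 0.03122996312027121
 rect depth ((0.4780401587486267, -0.2923342287540436), (0.048998188227415085, 0.11029761284589767), 77.92362213134766) [ 0.47558725 -0.29070637]
 yellow 505 [0.582294   0.08419556 0.07883285] ((0.579115629196167, 0.0830841213464737), (0.10373859107494354, 0.03934310004115105), 6.624639987945557)
  0.006 0.018 1854 ((0.5697453618049622, 0.08383314311504364), (0.2530234158039093, 0.08711260557174683), 5.875380992889404)
  0.09 0.102 623 ((0.5806705951690674, 0.08224793523550034), (0.21367286145687103, 0.06986075639724731), 6.308997631072998)
  0.102 0.112 118 ((0.5800163149833679, 0.08271093666553497), (0.1694646179676056, 0.07822699844837189), 5.415679454803467)
  return _methods._mean(a, axis=axis, dtype=dtype,
  ret = um.true_divide(
```

Run:
```python
from h import *
d=dict(np.load('top0.npz')); P=cloud(d); Z=P[...,2]
im=d['image'].astype(int)
y=(im[...,0]>120)&(im[...,1]>100)&(im[...,2]<70); y[:150]=0;y[215:]=0;y[:,:240]=0;y[:,290:]=0
v,u=np.nonzero(y); print(len(u))
w=world(d,np.c_[u,v],0.08)[:,:2].astype(np.float32); print('yellow',w.mean(0),cv2.minAreaRect(w))
print('depth z yellow',np.median(Z[y]))
o=w.mean(0)
f=(np.linalg.norm(P[...,:2]-o,axis=2)<.135)&(d['depth']>0)
for lo,hi in((.004,.02),(.09,.102),(.1,.112),(.06,.115)):
    q=P[f&(Z>lo)&(Z<hi)][:,:2].astype(np.float32)
    if len(q)>5: print(' ',lo,hi,len(q),cv2.minAreaRect(q))
# bar by colour both
for n,win in(("top",(195,262,392,440)),("scene",(160,205,350,412))):
    d=dict(np.load(n+'0.npz')); im=d['image'].astype(int)
    b=(im[...,0]>1.28*im[...,1]+2)
    m=np.zeros_like(b);m[win[0]:win[1],win[2]:win[3]]=1;b&=m
    if n=="top":
        v,u=np.nonzero(b);w=world(d,np.c_[u,v],.033)[:,:2].astype(np.float32);print('bar colour',len(u),w.mean(0),cv2.minAreaRect(w))
# overlays
def box(c,yaw,L,W,z):
    R=np.array([[np.cos(yaw),-np.sin(yaw)],[np.sin(yaw),np.cos(yaw)]])
    return np.c_[np.array([[L,W],[-L,W],[-L,-W],[L,-W]])/2@R.T+c,np.full(4,z)]
for n in("top","scene"):
    d=dict(np.load(n+'0.npz')); s=3
    im=cv2.resize(d['image'][:,:,::-1],None,fx=s,fy=s,interpolation=cv2.INTER_CUBIC)
    def dr(c,yaw,L,W,z,col): cv2.polylines(im,[np.round((project(d,box(c,yaw,L,W,z))+.5)*s).astype(np.int32)],True,col,1)
    dr((.476,-.293),np.radians(-13),.112,.046,.033,(0,255,0)); dr((.476,-.293),np.radians(-13),.112,.046,.0,(0,200,200))
    c=(.580,.083);a=np.radians(6)
    dr(c,a,.230,.084,.012,(0,0,255)); dr(c,a,.119,.056,.098,(255,0,0)); dr(c,a,.119,.056,.107,(255,0,255))
    f=(slice(360,720),slice(650,950)) if n=="top" else (slice(560,860),slice(600,1000))
    b=(slice(580,790),slice(1160,1330)) if n=="top" else (slice(470,630),slice(1040,1240))
    cv2.imwrite(f'pics/{n}_f.png',cv2.resize(im[f],None,fx=1.6,fy=1.6)); cv2.imwrite(f'pics/{n}_b.png',cv2.resize(im[b],None,fx=2.5,fy=2.5))
```

```text
38
yellow [0.5767402  0.09394841] ((0.5786576867103577, 0.08391590416431427), (0.10022067278623581, 0.03830157592892647), 6.212469100952148)
depth z yellow 0.03179524541679446
  0.004 0.02 1483 ((0.5774806141853333, 0.09940552711486816), (0.2420778125524521, 0.25585487484931946), 88.4886245727539)
  0.09 0.102 513 ((0.5793955326080322, 0.08531170338392258), (0.2127605378627777, 0.06953414529561996), 5.637568950653076)
  0.1 0.112 338 ((0.5794934034347534, 0.08371447771787643), (0.2119332253932953, 0.07579438388347626), 5.222226142883301)
  0.06 0.115 1448 ((0.5795832276344299, 0.08380287885665894), (0.21269811689853668, 0.07579603791236877), 5.126723766326904)
bar colour 708 [ 0.47595334 -0.29130474] ((0.4763016402721405, -0.29177939891815186), (0.044322121888399124, 0.10626231878995895), 77.07530975341797)
```

View pics/top_f.png

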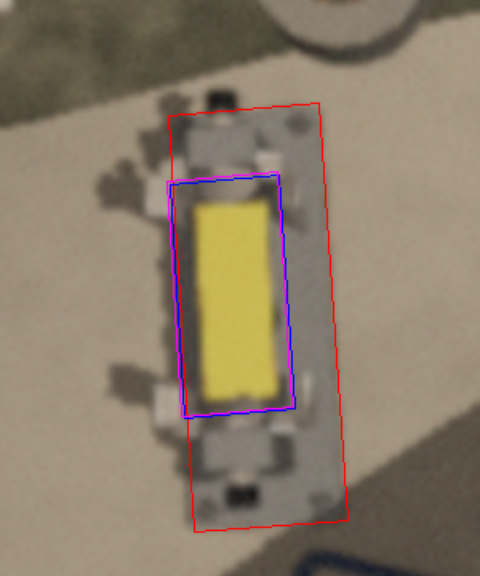

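View pics/scene_f.png

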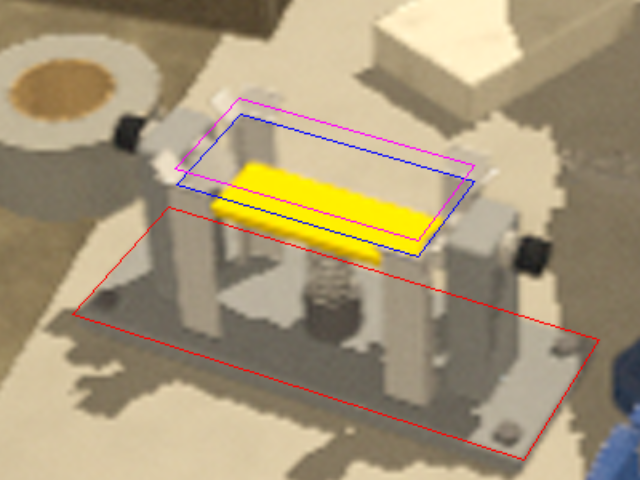

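View pics/top_b.png

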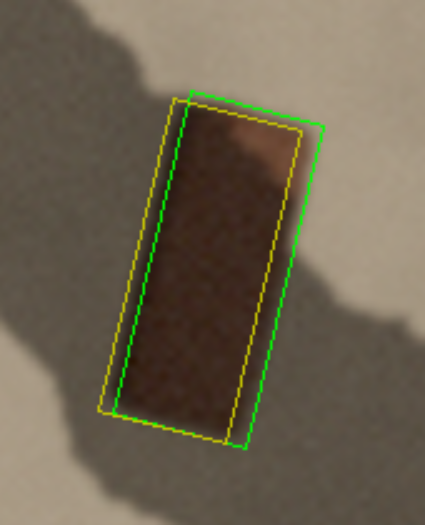

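View pics/scene_b.png

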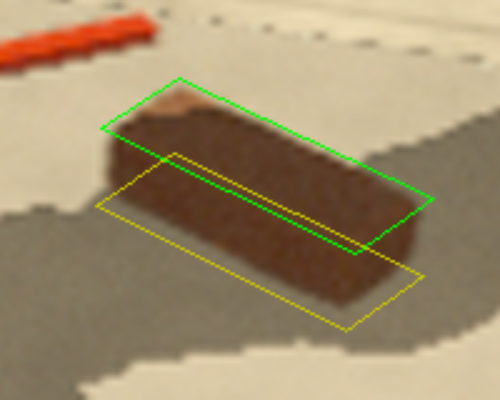

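The overlays are close, but off by 1–2 px on the bar. I'll refine the bar pose with a silhouette fit in each camera.

```bash
cat > fit.py <<'E'
from h import *
from scipy.optimize import minimize
def boxpts(x,y,a,L,W,z0,z1,s=0):
    R=np.array([[np.cos(a),-np.sin(a)],[np.sin(a),np.cos(a)]])
    q=np.array([[L,W],[-L,W],[-L,-W],[L,-W]])/2@R.T+[x,y]
    return np.vstack([np.c_[q,np.full(4,z)] for z in(z0,z1)])
def render(d,pts,win,S=8):
    p=project(d,pts); h=cv2.convexHull(((p-[win[2],win[0]]+.5)*S).astype(np.float32))
    m=np.zeros(((win[1]-win[0])*S,(win[3]-win[2])*S),np.float32)
    cv2.fillPoly(m,[np.round(h).astype(np.int32)],1)
    return cv2.resize(m,(win[3]-win[2],win[1]-win[0]),interpolation=cv2.INTER_AREA)
E
python3 - <<'E'
from fit import *
ds={n:dict(np.load(n+'0.npz')) for n in("top","scene")}
wins={"top":(190,265,388,444),"scene":(155,210,345,417)}
ms={}
for n,d in ds.items():
    R=cv2.Rodrigues(d['rvec'])[0]; print(n,'cam',-R.T@d['tvec'])
    w=wins[n]; im=d['image'][w[0]:w[1],w[2]:w[3]].astype(int)
    r=im[...,0]/(im[...,1]+1)
    b=(r>1.28).astype(np.uint8)
    nlab,l,st,_=cv2.connectedComponentsWithStats(b); k=1+st[1:,4].argmax(); b=(l==k).astype(np.uint8)
    b=cv2.morphologyEx(b,cv2.MORPH_CLOSE,np.ones((3,3),np.uint8)); ms[n]=b.astype(np.float32); print(n,b.sum())
def cost(p,ns):
    return sum(((render(ds[n],boxpts(p[0],p[1],p[2],.112,.046,0,.033),wins[n])-ms[n])**2).sum() for n in ns)
for ns in(["top"],["scene"],["top","scene"]):
    r=minimize(cost,[.476,-.292,np.radians(-13)],args=(ns,),method='Nelder-Mead',options=dict(initial_simplex=[[.476,-.292,-.23],[.482,-.292,-.23],[.476,-.286,-.23],[.476,-.292,-.17]],xatol=1e-5))
    print(ns,r.x,np.degrees(r.x[2]),r.fun)
E
```

```text
top cam [ 0.45402902 -0.08652202  1.11300034]
top 718
scene cam [0.0813648  0.75736872 0.7817479 ]
scene 664
['top'] [ 0.47584294 -0.29275514 -0.28432785] -16.290785594751906 162.85498046875
['scene'] [ 0.48083101 -0.29821262 -0.37650535] -21.572167252474156 163.081787109375
['top', 'scene'] [ 0.47715411 -0.29399998 -0.2846027 ] -16.30653341930686 344.20458984375
```

Run:
```python
from fit import *
ims=[]
for n,w in {"top":(190,265,388,444),"scene":(155,210,345,417)}.items():
    d=dict(np.load(n+'0.npz')); im=d['image'][w[0]:w[1],w[2]:w[3]]
    i=im.astype(int); r=i[...,0]/(i[...,1]+1); b=(r>1.28).astype(np.uint8)*255
    rd=(render(d,boxpts(.476,-.293,np.radians(-13),.112,.046,0,.033),w)*255).astype(np.uint8)
    a=np.dstack([b,rd,b*0]); o=np.hstack([im[:,:,::-1],a]); o=cv2.resize(o,None,fx=5,fy=5,interpolation=cv2.INTER_NEAREST); ims.append(o)
W=max(o.shape[1] for o in ims)
cv2.imwrite('pics/mask.png',cv2.resize(np.vstack([cv2.copyMakeBorder(o,0,0,0,W-o.shape[1],cv2.BORDER_CONSTANT) for o in ims]),None,fx=.85,fy=.85))
```

```text
(no output)
```

View pics/mask.png

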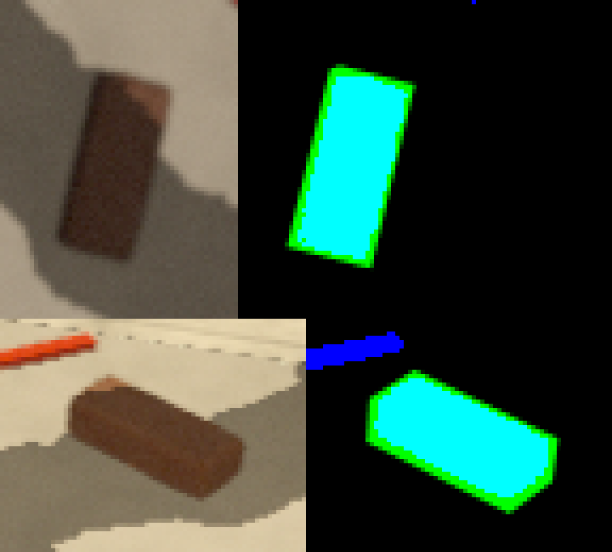

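The bar mask sits evenly inside the modelled box in both views, so I take the bar at (0.476, −0.293), yaw −13°. The feeder is at about (0.580, 0.083), yaw about 5.8°. Moving above the bar.

```bash
python3 -m handwheel '[[1.7,3.1,-1,-0.07],[1.7,3.1,-1,-0.07],[1.7,3.1,-1.5,-0.07],[1.7,3.1,-1.5,-0.07],[1.7,3.1,-1.5,-0.07],[1.7,3.1,-1.5,-0.07],[1.7,3.1,-1.5,-0.07],[1.7,3.1,-1.5,-0.07],[1.7,3.1,-1.5,-0.07],[1.8,3.0,-1.9,-0.065],[0,0,0,0],[0,0,0,0],[0,0,0,0]]' 0 60
python3 - <<'E'
from h import *
for n in("scene","top"):
    d=load(n,n+'1.npz'); im=d['image'][:,:,::-1]
    c=(slice(80,260),slice(290,470)) if n=="scene" else (slice(130,330),slice(310,510))
    cv2.imwrite(f'pics/{n}1.png',cv2.resize(im[c],None,fx=3,fy=3))
s=arm.get_state(); print(s['eef_pos'],s['ee_rot'],s['q'])
E
```

```text
t: 1.4
eef_pos: [0.4759, -0.2935, 0.2609]
ee_rot: [-3.141, 0.0, 2.916]
force: [-0.6, 0.2, 0.4]
width: 0.0876
[ 0.47566085 -0.29392574  0.26110479] [-3.14154740e+00  7.00662261e-04  2.91460144e+00] [-2.03343929e-01  3.06554003e-01 -4.29711016e-01  8.34728641e-05
 -8.33831913e-01 -1.59449970e+00]
```

View pics/scene1.png

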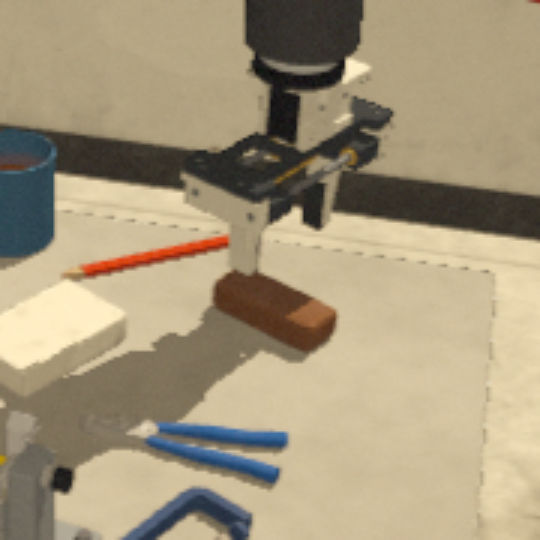

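View pics/top1.png

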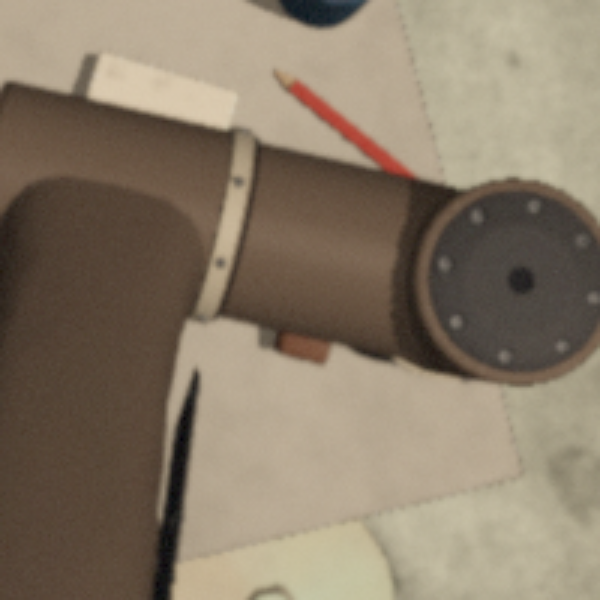

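The scene view shows the open fingers straddling the bar, with the near finger at crop (245,240) and the bar at (275,310). The top view is mostly blocked by the arm. I'll go down and then close.

```bash
python3 -m handwheel '[[0,0,-2,0],[0,0,-2,0],[0,0,-1.5,0],[0,0,-1,0],[0,0,-1,0],[0,0,-0.5,0],[0,0,0,0],[0,0,0,0]]' 0 60 && python3 -m handwheel '[[0,0,0,0],[0,0,0,0],[0,0,0,0],[0,0,0,0],[0,0,0,0],[0,0,0,0],[0,0,0,0],[0,0,0,0]]' 1 60
```

```text
t: 2.3
eef_pos: [0.4762, -0.2933, 0.1811]
ee_rot: [-3.141, 0.001, 2.916]
force: [-0.2, 0.3, -0.9]
width: 0.0875
t: 3.1
eef_pos: [0.476, -0.2932, 0.1807]
ee_rot: [-3.142, 0.0, 2.915]
force: [-0.3, -0.3, 0.5]
width: 0.046
```

Gripped at 46 mm width. Lifting, then carrying to above the feeder.

```bash
python3 -m handwheel '[[0,0,1,0],[0,0,2.5,0],[0,0,4,0],[0,0,4,0],[0,0,3.5,0],[0.5,2,0,0.02],[1,3,0,0.03],[1,3.5,0,0.03],[1,3.5,0,0.03],[1,3.5,0,0.03],[1,3.5,0,0.03],[1,3.5,0,0.03],[1,3.5,0,0.03],[1,3.5,0,0.03],[1,3.5,0,0.03],[0.5,3,0,0.03],[0.4,1.1,0,0.008],[0,0,0,0],[0,0,0,0],[0,0,0,0]]'
python3 - <<'E'
from h import *
for n in("scene","top"):
    d=load(n,n+'2.npz'); im=d['image'][:,:,::-1]
    c=(slice(80,300),slice(150,370)) if n=="scene" else (slice(90,290),slice(170,370))
    cv2.imwrite(f'pics/{n}2.png',cv2.resize(im[c],None,fx=2.7,fy=2.7))
s=arm.get_state(); print(s['t'],s['eef_pos'],s['ee_rot'],s['q'],s['force'],s['width'])
E
```

```text
t: 5.1
eef_pos: [0.5796, 0.0769, 0.3307]
ee_rot: [-3.142, -0.0, -3.041]
force: [0.2, -0.1, -1.6]
width: 0.0457
5.2 [0.57972621 0.07687065 0.33082177] [ 3.14156637e+00 -4.03097472e-05 -3.04109197e+00] [ 4.65974412e-01  2.70301967e-01 -2.93592762e-01 -4.60885902e-05
 -1.00692985e+00 -1.93624542e+00] [-0.29293365 -0.51262868 -0.83997114] 0.04527730170552442
```

View pics/scene2.png

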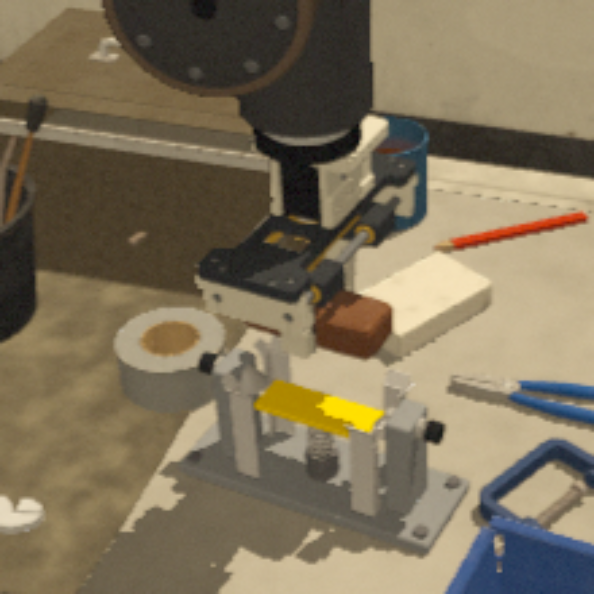

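View pics/top2.png

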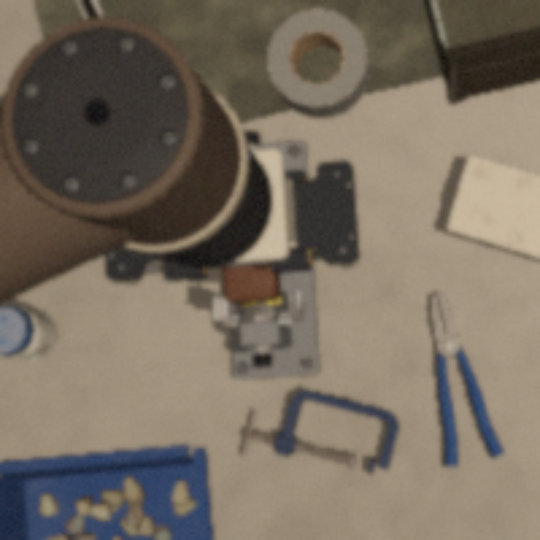

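Run:
```python
from h import *
t=np.array([.5797,.0769]); a=-3.0411+np.pi
R=np.array([[np.cos(a),-np.sin(a)],[np.sin(a),np.cos(a)]])
for n in("top","scene"):
    d=dict(np.load(n+'2.npz')); P=cloud(d); i=d['image'].astype(int)
    L=(P[...,:2]-t)@R
    m=(i[...,0]/(i[...,1]+1)>1.28)&(d['depth']>0)&(abs(P[...,2]-.167)<.025)&(abs(L[...,0])<.075)&(abs(L[...,1])<.035)
    q=L[m];z=P[m][:,2]
    print(n,m.sum(),'x',np.percentile(q[:,0],[0,2,5,98,100]),'y',np.percentile(q[:,1],[0,2,50,98,100]),'z',np.percentile(z,[0,2,50,98,100]))
    top=m&(P[...,2]>.178); qq=L[top]; 
    if len(qq): print(' topface y',qq[:,1].min(),qq[:,1].max(),'x',qq[:,0].min())
# feeder refine: model edges. guide/catch points in feeder from first pics, both clouds; box-extents in frame by yaw
for n in("top","scene"):
    d=dict(np.load(n+'0.npz')); P=cloud(d); Z=P[...,2]
    c=np.array([.58,.083]); 
    for lo,hi in((.085,.112),):
        f=(d['depth']>0)&(Z>lo)&(Z<hi)&(np.linalg.norm(P[...,:2]-c,axis=2)<.14)
        best=[]
        for ang in np.radians(np.arange(3,9,.25)):
            Rr=np.array([[np.cos(ang),-np.sin(ang)],[np.sin(ang),np.cos(ang)]]); q=(P[f][:,:2]-c)@Rr
            lo_,hi_=np.percentile(q,[1.5,98.5],axis=0); best.append(((hi_-lo_)[1],np.degrees(ang),Rr@((lo_+hi_)/2)+c,hi_-lo_))
        print(n,f.sum(),*min(best,key=lambda b:b[0])[1:])
# yellow plate by colour in scene0 and scene2
for k in "0","2":
  for n in("scene","top"):
    d=dict(np.load(n+k+'.npz')); i=d['image'].astype(int)
    y=(i[...,0]>1.6*i[...,2])&(i[...,1]>1.35*i[...,2])&(i[...,0]>110);
    P=world(d,np.c_[np.nonzero(y)[1],np.nonzero(y)[0]],.08); ok=(abs(P[:,0]-.58)<.06)&(abs(P[:,1]-.083)<.035); w=P[ok][:,:2].astype(np.float32)
    if len(w)>20: 
        # pca angle
        C=np.cov((w-w.mean(0)).T); v=np.linalg.eigh(C)[1][:,1]; print(n+k,len(w),cv2.minAreaRect(w),w.mean(0),np.degrees(np.arctan(v[1]/v[0])))
```

```text
top 244 x [-0.05533416 -0.0540166  -0.05363985 -0.02709583 -0.02619783] y [-0.02174557 -0.02094051  0.00010082  0.02040163  0.02230534] z [0.1669634  0.17513352 0.18175428 0.1851942  0.18660608]
 topface y -0.02174556715354585 0.022305337947488287 x -0.05462853577955859
scene 559 x [-0.05522258 -0.05364892 -0.0533051   0.02986632  0.04973017] y [-0.02270216 -0.01697274  0.01280996  0.02360846  0.02501522] z [0.1552241  0.157273   0.1784658  0.18301244 0.18414905]
 topface y -0.022702157739234285 0.02432096290248722 x -0.05361942757629405
top 764 3.7499999999999996 [0.57860985 0.08389529] [0.20531931 0.07297785]
scene 890 7.499999999999999 [0.57920612 0.08194323] [0.20784453 0.07256355]
scene0 575 ((0.5799863338470459, 0.08535455167293549), (0.10171627998352051, 0.04259015619754791), 5.132168292999268) [0.581629   0.08482459] 7.572953460574804
top0 658 ((0.5795480608940125, 0.0839320570230484), (0.10257856547832489, 0.03939080983400345), 5.369505405426025) [0.5793381  0.08391748] 5.333895119973331
scene2 567 ((0.5795674920082092, 0.08521667867898941), (0.10108818113803864, 0.042252395302057266), 5.517454147338867) [0.5808716  0.08504302] 8.392073572139143
```

The bar is centred in the grip to about 1 mm. The feeder comes out at (0.5797, 0.084), yaw 5.35°. I'll align and lower to just inside the lips, watching the force.

```bash
python3 -m handwheel '[[0,0.4,0,-0.007],[0,0.3,-1,0],[0,0,-1.5,0],[0,0,-1,0],[0,0,-0.5,0],[0,0,-0.5,0],[0,0,0,0],[0,0,0,0]]'
python3 -m handwheel '[[0,0,-0.5,0],[0,0,-0.5,0],[0,0,-0.4,0],[0,0,0,0],[0,0,0,0]]'
```

```text
t: 6.0
eef_pos: [0.5801, 0.0849, 0.2859]
ee_rot: [-3.142, 0.0, -3.047]
force: [-0.2, 0.4, -1.8]
width: 0.0457
t: 6.5
eef_pos: [0.5799, 0.0848, 0.2715]
ee_rot: [-3.141, -0.001, -3.047]
force: [-1.0, -0.1, -2.1]
width: 0.0455
```

No contact force with the bar inside the guides (underside about 90 mm). Continuing onto the plate.

```bash
python3 -m handwheel '[[0,-0.05,-0.5,0],[0,0,-0.5,0],[0,0,-0.5,0],[0,0,0,0],[0,0,0,0]]'
python3 - <<'E'
from h import *
for n in("scene","top"):
    d=load(n,n+'3.npz'); im=d['image'][:,:,::-1]
    c=(slice(130,300),slice(180,350)) if n=="scene" else (slice(90,290),slice(170,370))
    cv2.imwrite(f'pics/{n}3.png',cv2.resize(im[c],None,fx=3.4,fy=3.4,interpolation=cv2.INTER_CUBIC))
E
```

```text
t: 7.0
eef_pos: [0.5802, 0.0844, 0.2567]
ee_rot: [-3.142, 0.0, -3.047]
force: [0.2, 0.2, 2.0]
width: 0.0458
```

View pics/scene3.png

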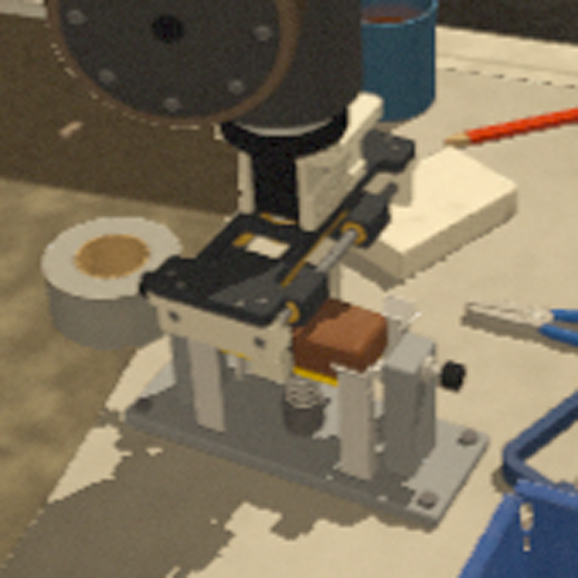

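The bar sits flat in the shaft at crop (340,335) with the yellow plate under it, and the force has risen by about 4 N from the spring. Pressing on to joint ≈0.035.

```bash
python3 -m handwheel '[[0,0,-0.5,0],[0,0,-0.5,0],[0,0,-0.5,0],[0,0,-0.3,0],[0,0,0,0]]'
python3 -m handwheel '[[0,0,-0.4,0],[0,0,-0.4,0],[0,0,-0.3,0],[0,0,0,0],[0,0,0,0],[0,0,0,0]]'
```

```text
t: 7.6
eef_pos: [0.5802, 0.0844, 0.2386]
ee_rot: [3.142, 0.001, -3.047]
force: [0.3, 0.0, 5.5]
width: 0.0456
t: 8.2
eef_pos: [0.5802, 0.0844, 0.2283]
ee_rot: [3.142, 0.001, -3.046]
force: [-1.4, -0.2, 8.9]
width: 0.0456
```

```bash
python3 -m handwheel '[[0,0,-0.2,0],[0,0,0,0],[0,0,0,0],[0,0,0,0]]'
python3 - <<'E'
from h import *
for n in("scene","top"):
    d=load(n,n+'4.npz'); im=d['image'][:,:,::-1]
    c=(slice(130,300),slice(180,350)) if n=="scene" else (slice(90,290),slice(170,370))
    cv2.imwrite(f'pics/{n}4.png',cv2.resize(im[c],None,fx=3.4,fy=3.4,interpolation=cv2.INTER_CUBIC))
f=[arm.get_state()['force'][2]]; print(f)
d=dict(np.load('scene4.npz')); P=cloud(d); i=d['image'].astype(int)
m=(i[...,0]/(i[...,1]+1)>1.28)&(abs(P[...,0]-.58)<.07)&(abs(P[...,1]-.084)<.04)&(P[...,2]>.03)&(P[...,2]<.12)
print(m.sum(),np.percentile(P[m][:,2],[2,50,90,95,99]))
E
```

```text
t: 8.6
eef_pos: [0.5802, 0.0844, 0.2263]
ee_rot: [3.142, 0.001, -3.046]
force: [-1.1, 0.9, 9.3]
width: 0.0455
[np.float64(9.689674095686128)]
286 [0.05194803 0.07555703 0.07790036 0.07865564 0.0817286 ]
```

View pics/scene4.png

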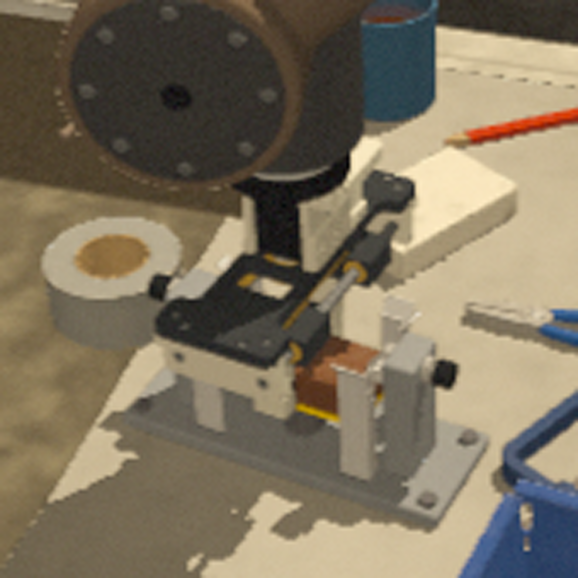

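Bar top measures about 79 mm, so the joint is near 0.034. The right catch knob has moved back in, from crop (453,377) to (443,373), which suggests the catch snapped. Releasing now.

```bash
python3 -m handwheel '[[0,0,0,0],[0,0,0,0],[0,0,0,0],[0,0,0,0],[0,0,0,0],[0,0,0,0]]' 0 60 && python3 -m handwheel '[[0,0,1,0],[0,0,2,0],[0,0,3,0],[0,0,4,0],[0,0,4,0],[0,0,4,0],[-3,-3,2,0],[-3,-4,0,0],[-3,-4,0,0],[-3,-4,0,0],[-2,-4,0,0],[0,-4,0,0],[0,-4,0,0],[0,-4,0,0],[0,-4,0,0],[0,0,0,0],[0,0,0,0]]'
python3 - <<'E'
from h import *
for n in("scene","top"):
    d=load(n,n+'5.npz'); im=d['image'][:,:,::-1]
    c=(slice(130,300),slice(180,350)) if n=="scene" else (slice(100,270),slice(190,410))
    cv2.imwrite(f'pics/{n}5.png',cv2.resize(im[c],None,fx=3.4,fy=3.4,interpolation=cv2.INTER_CUBIC))
    P=cloud(d); i=d['image'].astype(int)
    m=(i[...,0]/(i[...,1]+1)>1.28)&(abs(P[...,0]-.58)<.07)&(abs(P[...,1]-.084)<.04)&(P[...,2]>.03)&(P[...,2]<.14)
    print(m.sum(),np.percentile(P[m][:,2],[2,50,90,95,99]))
E
```

```text
t: 9.3
eef_pos: [0.5799, 0.0843, 0.2255]
ee_rot: [-3.142, -0.0, -3.047]
force: [0.2, 1.0, -0.9]
width: 0.0856
t: 11.0
eef_pos: [0.4394, -0.2665, 0.4259]
ee_rot: [3.141, -0.0, -3.049]
force: [-0.3, 0.1, -0.2]
width: 0.0876
869 [0.05563139 0.0802412  0.08258981 0.08304365 0.0842132 ]
474 [0.07715884 0.08195764 0.08469509 0.08586302 0.08677463]
```

View pics/scene5.png

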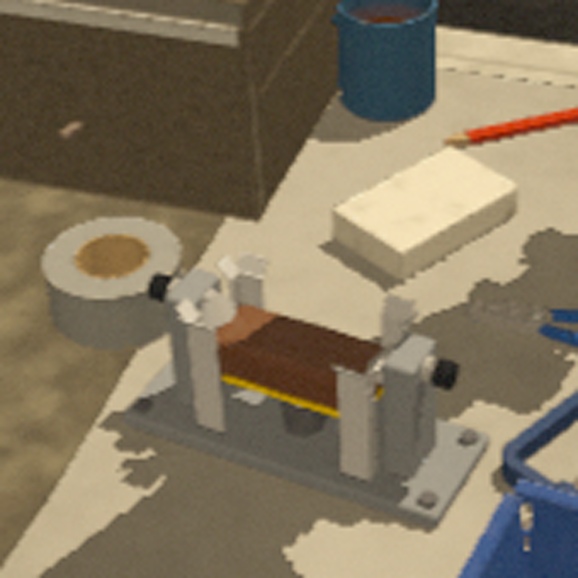

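View pics/top5.png

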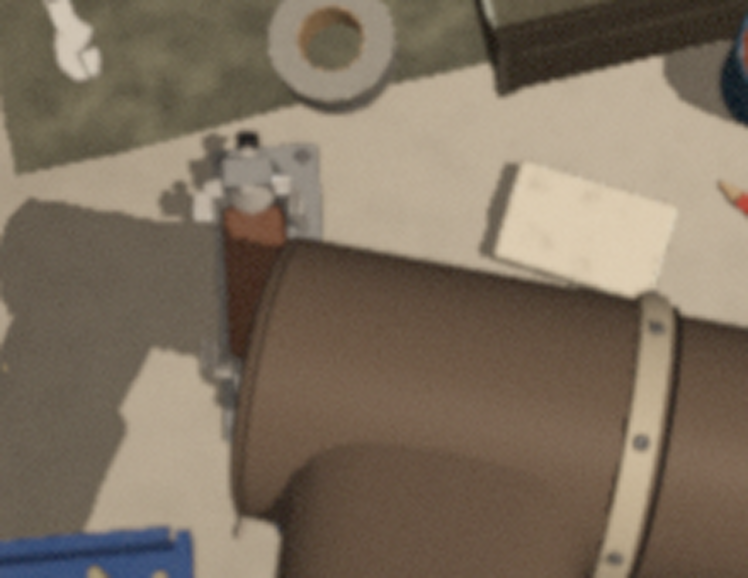

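The bar is held low, level with the catches, its top at about 82–83 mm; unlatched it would stand at 113 mm. The block looks untouched. Next I check the bar's level and the block's position.

Run:
```python
from h import *
d=dict(np.load('scene5.npz')); P=cloud(d); i=d['image'].astype(int)
a=np.radians(5.4);R=np.array([[np.cos(a),-np.sin(a)],[np.sin(a),np.cos(a)]]); L=(P[...,:2]-[.5797,.084])@R
m=(i[...,0]/(i[...,1]+1)>1.25)&(abs(L[...,1])<.018)&(P[...,2]>.06)&(P[...,2]<.12)
for lo in np.arange(-.055,.055,.02):
    s=m&(L[...,0]>lo)&(L[...,0]<lo+.02); print(round(lo,3),s.sum(),np.median(P[s][:,2]) if s.sum() else None)
for k in "05":
    d=dict(np.load('scene'+k+'.npz')); P=cloud(d); m=(abs(P[...,2]-.03)<.005)&(d['image'].min(2)>120)&(np.linalg.norm(P[...,:2]-[.64,-.16],axis=2)<.12); print('block',k,m.sum(),P[m].mean(0))
    d['image']
s=arm.get_state(); print(s['t'],s['force'],np.abs(s['qd']).max())
```

```text
-0.055 52 0.08153264686050121
-0.035 104 0.0811192221982811
-0.015 102 0.081195644173568
0.005 104 0.08145278946283774
0.025 98 0.08132214421811834
0.045 32 0.08116878648644821
block 0 686 [ 0.63517485 -0.14598265  0.02912385]
block 5 846 [ 0.62979022 -0.15381952  0.02929436]
11.1 [0.20779232 0.42926709 0.63663406] 0.017397441653081075
```

Run:
```python
from h import *
for k in "05":
    d=dict(np.load('scene'+k+'.npz')); P=cloud(d); m=(abs(P[...,2]-.03)<.005)&(np.linalg.norm(P[...,:2]-[.632,-.15],axis=2)<.085); print(k,m.sum(),P[m].mean(0),cv2.minAreaRect(P[m][:,:2].astype(np.float32)))
arm.job_done()
```

```text
0 876 [ 0.62989611 -0.15227105  0.0291866 ] ((0.6316748261451721, -0.15633265674114227), (0.12870486080646515, 0.08138236403465271), 73.82957458496094)
5 878 [ 0.63011565 -0.15207271  0.02921178] ((0.630663275718689, -0.15586522221565247), (0.12723815441131592, 0.08228550106287003), 74.3008041381836)
the job is handed in; nothing more can be done
```

The bar is in the feeder and held down by the catches. I gripped the loose brown bar across its width and pushed it straight down the shaft to a joint depth of about 0.034–0.035. I then opened the gripper, backed the arm away and handed the job in at about 11 s. The force reading between moves never went above about 10 N.

**Bar latched:** after release the bar's top measured 81–83 mm in the scene camera, level end to end within 0.5 mm. That camera reads 1–2 mm low, so this fits the expected 83 mm; unlatched, the bar would stand at about 113 mm. I judged the latch from this height and one catch knob that moved back in; I did not see both catches close up.

**Robot clear:** the wrist force was near zero and the gripper was well away from the feeder.

**Plaster block:** it is where it was, with its mean position unchanged within 0.3 mm. A first brightness-based check put it 5–8 mm off. I put that down to the arm's shadow changing, because a depth-only measurement showed no shift.

**Cameras:** the top camera's final view of the bar was partly hidden by the arm. The part it could see gave the same bar height, with a spread of a few millimetres.

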